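# Swap out the empty parts bin on the bench flow rack

## Task

In the two-lane aluminium flow rack, the bin at the front of one lane has run empty. Lift that empty bin out so that the full bins behind it roll down to the front stop, then set it down on the rollers at the near end of the yellow return track, resting on the rollers before you let go, so that it rolls away to the back and joins the bin already there. Leave the full front bin of the other lane, the glue bottle and the model furniture where they are.

Things in the scene. Friction and masses are not known exactly. Their poses are not given: they have to be found in the camera images.
- supply_rack: Fixed low aluminium flow rack, 390 mm long (x) by 220 mm wide (y), with two roller lanes side by side that slope 5 degrees down towards the robot. Origin on the table under its middle, x towards its back, z up.
- lane_left: Left (+y) lane of the rack. Origin at mid-length on the plane of the roller tops, 80 mm above the table; x up the lane away from the robot, y left, z square to the rollers. Free-turning grey rollers. Side guides 68 mm apart, 14 mm high above the rollers. Front stop: inner face at x = -175 mm, 18 mm high. A bin at the stop has its origin at x = -120 mm, the next ones 110 mm apart.
- lane_right: Right (-y) lane of the rack, the same as the left lane, frame likewise; the lane centres are 100 mm apart.
- return_track: Fixed single-lane roller track with yellow side guides, 380 mm long, 125 mm wide at the feet, to the left or the right of the supply rack. Origin on the table under its middle, x towards its back, z up.
- return_lane: Rollers of the return track, falling 5 degrees away from the robot. Origin at mid-length on the roller tops, 86 mm above the table; x down the lane, y left, z square to the rollers. Guides 70 mm apart, 14 mm high; on the near half they flare out to 89 mm, 25 mm high. Near end open (x = -190 mm). A bin let go rolls off by itself within 1 s and stops at x = 10 mm against the returned bin.
- empty_bin: Blue open-topped parts bin, 110 mm long (x), 60 wide (y), 70 high, 3 mm walls; flat upright sides, cut down to 42 mm over the front 25 mm. Origin at the centre of the underside, x to its back wall (away from the robot), z up. EMPTY, 60 to 130 g, at the front of the left or the right lane, the next bin touching it. Take it across its width by the side walls, fingers above the guides.
- full_bin: Blue parts bin of the same shape, size and frame as empty_bin. Full of coloured wooden tiles below its rim (0.3 kg); at the front of the other lane, to be left there.
- left_second: Blue parts bin of the same shape, size and frame as empty_bin. Full of coloured wooden tiles (0.24 to 0.39 kg); at the start the second bin of the left lane, free to roll.
- left_third: Blue parts bin of the same shape, size and frame as empty_bin. Full of coloured wooden tiles (0.24 to 0.39 kg); at the start the third bin of the left lane, free to roll.
- right_second: Blue parts bin of the same shape, size and frame as empty_bin. Full of coloured wooden tiles (0.24 to 0.39 kg); at the start the second bin of the right lane, free to roll.
- right_third: Blue parts bin of the same shape, size and frame as empty_bin. Full of coloured wooden tiles (0.24 to 0.39 kg); at the start the third bin of the right lane, free to roll.
- returned_bin: Blue parts bin of the same shape, size and frame as empty_bin. Empty, returned earlier; at the back stop of the return track, its origin at x = 120 mm of return_lane.
- room_model: Fixed interior display model: white baseboard 360 mm (x) by 140 mm (y), 12 mm thick, with a 105 mm high grey wall across its far end; on the side of the supply rack away from the return track. Origin on the table under its middle, x away from the robot.
- model_sofa: Loose brown model sofa, 46 x 114 x 55 mm, on the room model. Origin at the centre of its underside.
- model_counter: Loose gold drum-shaped model reception counter, 68 mm diameter, 50 mm high, on the room model. Origin at the centre of its underside.
- glue_bottle: White glue bottle with a red cap, 44 mm diameter, 120 mm high, standing on the table in front of the room model. Origin at the centre of its underside.
Not all that is in view belongs to the job. Leave any orange look-alike of the empty_bin alone.

How it is judged:
By the outcome, as a careful person would: the job done as asked, in the order asked, and still so for the second after the job is handed in, with the robot touching nothing.
It also fails if it takes over 38 s, if anything falls off the work surface, if the arm or the gripper's body presses on something with over 40 N, if the wrist force passes 120 N, or if a joint passes its speed limit or range.

## Robot

A 6-joint arm with a two-finger parallel gripper is mounted at the origin on the work surface. World frame = base frame: x ahead of the robot, y to its left, z up, the work surface at z = 0. Lengths are in m, angles in rad, forces in N, time in s.
With the tool pointing down it reaches from about 0.275 to 0.825 m from the base axis. Payload 5.2 kg.
Tool frame: the origin (TCP) lies on the centre line of the jaws, within the pads' length; the fingertips stand 14 mm ahead of it and the grasp point (between the pads) lies 5 mm behind it; z points along the fingers, y is the direction in which the jaws open and shut (so a half turn about z gives the same grasp; the last joint's range is limited). The gripper opens to 93 mm and grips with 3 to 60 N. Pads are 15 mm wide; open, the fingers measure 128 mm over their backs; the gripper's body (75 mm by 188 mm) begins 65 mm behind the grasp point.
Start: joints at [0.996, 0.259, 1.535, -0, 1.348, -0.203], TCP at [0.2, 0.512, 0.233] pointing down, gripper open.
Joint ranges: [-3.14, 3.14], [-0.91, 2.08], [0.19, 2.58], [-1.22, 4.36], [0.22, 2.71], [-3.12, 3.12]. Speed limits (rad/s): [2.57, 2.57, 3.14, 3.14, 3.14, 3.14].

## Interface

Orientations are given as a unit quaternion [w, x, y, z].
In Python, from rig import ctrl, cams, finder gives the robot as it stands.
- The arm moves only by the tool play_rows, never from a script. Its argument "increments" is a list of rows, each a list of 6 numbers: the shift along the tool's x, y, z in m, then the turn, a rotation vector about the tool's x, y, z in rad. A call has 1 to 10 rows; each row is the pose to reach, as a shift and turn from the pose commanded when the call began, along the tool's axes at that moment; what a row does not reach only later rows make up. A row lasts 1/12 s, in which the tool goes at most 41.7 mm and 7.16 degrees, less where a joint would pass 70% of its speed; a pose out of reach is approached as far as the arm can. A call with a gripper value outside its range is refused whole. "claw" is the finger opening in m, from 0 to 0.093, set as the call begins (left out, the last holds). The fingers move at their own pace and stop on an object; the grip force is fixed at half the most. Time passes only in rows, so rows that repeat a pose let the fingers close. It gives the time, the measured TCP pose, the force and the opening at its end, in the units of the state.
- ctrl.observe(): the state, without advancing time (a new reading comes with each control period).
- cams.camera(name): name is "scene" or "top" or "wrist"; returns the picture (420x560x3 uint8, red, green, blue); there is no depth.
- cams.camera_params(name): a dict with "fx", "fy", "cx", "cy" (pixels), "dist_coeffs" ([k1, k2, p1, p2, k3] as OpenCV has them; the pictures are not rectified), "extrinsics" (4x4, takes a point from camera to world coordinates). Camera axes: x right, y down, z forward; pixel columns grow to the right and rows downward; lengths in m; the calibration is good to about 2 mm. A picture is of the moment at which its call begins: read the wrist's pose just before it. camera_params takes no time and is no camera call; for the wrist camera it gives the pose at the moment of the call.
- ctrl.finish_job(): hands the job in, once; it reports no verdict.
Trained networks look in the newest picture that a camera, given by its name, has taken for a name from the list of things; names that differ only in an ending like _2 or _b are one class to them, and where a whole thing is asked for, a point or a joint stands for the part that bears it (a point fixed in the world has none). Each returns a list of dicts, best first, with "confidence" (0 to 1); they miss things now and then, are a little off and sometimes report something else, mostly with a low value. They report only what shows in the picture. A call takes as long as a camera call. They do not tell look-alikes from the thing itself.
- finder.find_in(query, camera): "rect" ([left, top, width, height] in pixels, round what is visible of it).
- finder.pinpoint(query, camera): "xy" ([column, row] in pixels: a listed point, or the origin of a listed thing).
The state is a dict: "time": time; "q": joint angles; "qvel": joint speeds; "effort": joint torques, N m; "position": TCP position; "eef_rot": TCP orientation; "contact_force": force on the tool from outside, world axes, zero at the start; "ft_torque": the same for the moment, N m; "finger_gap": finger opening in m.
Only numpy, scipy, OpenCV 4.12 (cv2) and the standard library are available. Lean on these libraries where they do the work, as an engineer would, in place of code of your own. Each camera call takes 0.05 s, during which the arm holds its last target.

## Working session

There is one attempt and no reset: what is moved stays moved. The work goes in short steps, Python scripts to look and compute and a tool call to move; the robot and the scene stay as the last step left them, time stands still between calls to the robot, and variables do not carry over. Pictures are saved under pics/ and viewed, and the job is handed in when it is done.

Besides the shell and the picture viewer there is one more tool, called after ">>>" as name(argument=value, ...), one argument or row to a line, values as JSON. play_rows: Moves the arm, as the interface text tells. Its arguments: {"type":"object","properties":{"increments":{"type":"array"},"claw":{"type":"number"}},"required":["increments"]}

```bash
mkdir -p pics; ls; cat > h.py <<'E'
import numpy as np, cv2, json
from rig import ctrl, cams, finder
E
python3 - <<'E'
from h import *
s=ctrl.observe(); print({k:np.round(v,3).tolist() for k,v in s.items()})
for n in ["scene","top"]:
    im=cams.camera(n); cv2.imwrite(f"pics/{n}0.png",im[:,:,::-1])
    p=cams.camera_params(n); print(n,{k:np.round(v,3).tolist() for k,v in p.items()})
    for q in ["supply_rack","return_track","return_lane","empty_bin","room_model"]:
        pass
E
```

```text
pics
{'time': 0.0, 'q': [0.996, 0.259, 1.536, -0.0, 1.348, -0.203], 'qvel': [0.001, 0.001, -0.002, 0.0, 0.0, -0.002], 'effort': [-0.001, -43.731, -28.4, 0.072, 0.041, -0.0], 'position': [0.2, 0.512, 0.232], 'eef_rot': [-0.0, 0.185, 0.983, -0.001], 'contact_force': [-0.328, 0.01, 0.57], 'ft_torque': [-0.017, -0.008, -0.012], 'finger_gap': 0.093}
scene {'fx': 435.259, 'fy': 435.259, 'cx': 276.486, 'cy': 208.605, 'dist_coeffs': [-0.114, 0.0, 0.0, 0.0, 0.0], 'extrinsics': [[0.786, 0.448, -0.426, 0.945], [0.618, -0.56, 0.551, -0.545], [0.008, -0.697, -0.717, 0.812], [0.0, 0.0, 0.0, 1.0]]}
top {'fx': 508.951, 'fy': 508.951, 'cx': 279.284, 'cy': 223.457, 'dist_coeffs': [-0.133, 0.0, 0.0, 0.0, 0.0], 'extrinsics': [[0.019, -0.991, 0.135, 0.336], [-1.0, -0.018, 0.008, 0.012], [-0.005, -0.135, -0.991, 1.31], [0.0, 0.0, 0.0, 1.0]]}
```

View pics/scene0.png

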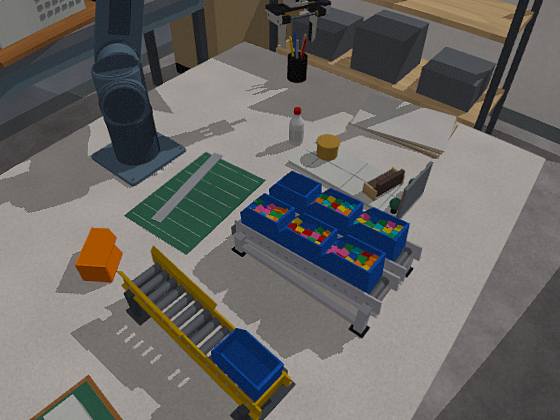

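View pics/top0.png

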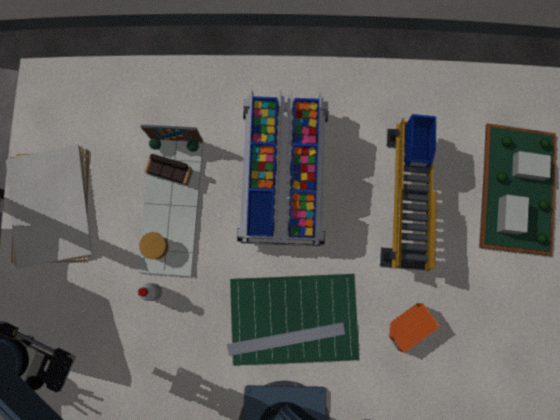

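Top view: the empty bin is at the front of the left lane, around (261,213). The return track is on the right, with its near end at about (413,265) and the returned bin at (421,140).

```bash
cat >> h.py <<'E'
def ray(cam,px,P=None):
    P=P or cams.camera_params(cam)
    K=np.array([[P['fx'],0,P['cx']],[0,P['fy'],P['cy']],[0,0,1]]);E=np.array(P['extrinsics'])
    u=cv2.undistortPoints(np.array(px,float).reshape(-1,1,2),K,np.array(P['dist_coeffs'])).reshape(-1,2)
    d=np.c_[u,np.ones(len(u))]@E[:3,:3].T
    return E[:3,3],d
def atz(cam,px,z,P=None):
    o,d=ray(cam,px,P); z=np.broadcast_to(z,(len(d),))
    return o+d*((z-o[2])/d[:,2])[:,None]
def proj(cam,X,P=None):
    P=P or cams.camera_params(cam)
    K=np.array([[P['fx'],0,P['cx']],[0,P['fy'],P['cy']],[0,0,1]]);E=np.linalg.inv(np.array(P['extrinsics']))
    return cv2.projectPoints(np.array(X,float),cv2.Rodrigues(E[:3,:3])[0],E[:3,3],K,np.array(P['dist_coeffs']))[0].reshape(-1,2)
E
python3 - <<'E'
from h import *
hz={"supply_rack":0,"lane_left":.08,"lane_right":.08,"return_track":0,"return_lane":.086,"empty_bin":.07,"full_bin":.07,"returned_bin":.0755,"glue_bottle":0}
for c in ["top","scene"]:
    im=cams.camera(c)
    for q in hz:
        r=finder.pinpoint(q,c)
        for x in r[:2]: print(c,q,np.round(x['xy'],1),round(x['confidence'],2),np.round(atz(c,[x['xy']],hz[q])[0],3))
im=cv2.imread("pics/top0.png")
cv2.imwrite("pics/rk.png",cv2.resize(im[80:260,225:345],None,fx=3.3,fy=3.3,interpolation=cv2.INTER_CUBIC))
cv2.imwrite("pics/rt.png",cv2.resize(im[100:280,370:450],None,fx=3.3,fy=3.3,interpolation=cv2.INTER_CUBIC))
E
```

```text
top supply_rack [286.2 173.1] 0.94 [0.649 0.007 0.   ]
top supply_rack [414.8 146.1] 0.59 [ 0.731 -0.337  0.   ]
top lane_left [265.2 165.5] 0.86 [0.648 0.06  0.08 ]
top lane_right [300.4 166.9] 0.91 [ 0.646 -0.028  0.08 ]
top return_track [409.2 198.6] 0.79 [ 0.587 -0.318  0.   ]
top return_lane [415.6 189.7] 0.77 [ 0.593 -0.313  0.086]
top empty_bin [260.6 210.8] 0.66 [0.535 0.069 0.07 ]
top full_bin [300.5 215.7] 0.6 [ 0.525 -0.03   0.07 ]
top full_bin [153.6 291.8] 0.3 [0.331 0.326 0.07 ]
top returned_bin [413.5 146.5] 0.73 [ 0.707 -0.313  0.075]
top glue_bottle [155.  290.5] 0.72 [0.334 0.34  0.   ]
scene supply_rack [322.5 257.7] 0.92 [0.647 0.02  0.   ]
scene lane_left [312.9 251.3] 0.38 [ 0.65  -0.034  0.08 ]
scene lane_right [310.5 249.5] 0.85 [ 0.643 -0.033  0.08 ]
scene return_track [205.7 347.6] 0.87 [ 0.592 -0.315  0.   ]
scene return_lane [199.7 327.6] 0.68 [ 0.593 -0.317  0.086]
scene return_lane [204.4 345.3] 0.66 [ 0.624 -0.337  0.086]
scene empty_bin [ 86.5 254.2] 0.97 [ 0.265 -0.344  0.07 ]
scene empty_bin [291.7 198.4] 0.57 [0.512 0.076 0.07 ]
scene full_bin [268.5 230.9] 0.75 [ 0.534 -0.041  0.07 ]
scene glue_bottle [291.7 142.1] 0.58 [0.324 0.332 0.   ]
```

View pics/rk.png

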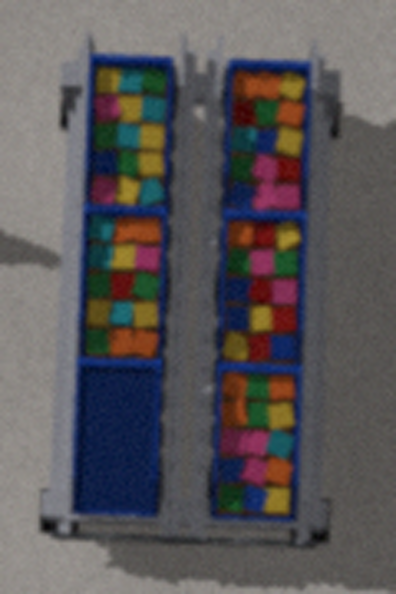

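View pics/rt.png

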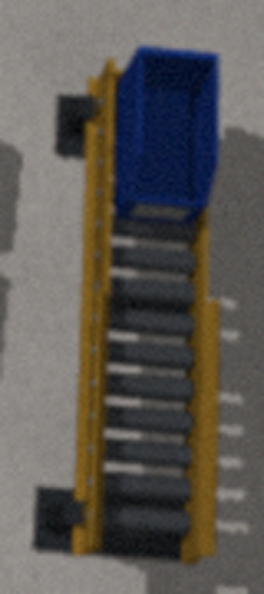

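```bash
python3 - <<'E'
from h import *
f=lambda a,x0,y0:[((u+.5)/3.3-.5+x0,(v+.5)/3.3-.5+y0) for u,v in a]
s5=np.sin(np.deg2rad(5))
pts=f([(93,57),(175,57),(78,360),(162,360)],225,80)
print("L",np.round(atz("top",pts,np.array([.08+.155*s5+.07]*2+[.08-.065*s5+.07]*2)),4))
pts=f([(228,60),(313,60),(216,366),(300,366)],225,80)
print("R",np.round(atz("top",pts,np.array([.08+.155*s5+.07]*2+[.08-.065*s5+.07]*2)),4))
# returned bin back rim
pts=f([(137,48),(218,54)],370,100); print("ret",np.round(atz("top",pts,.086-.175*s5+.07),4))
# near end guides tops
pts=f([(75,553),(92,553),(184,558),(213,555)],370,100); print("near",np.round(atz("top",pts,.086+.19*s5+.025),4))
E
```

```text
L [[0.7941 0.0899 0.1635]
 [0.795  0.0309 0.1635]
 [0.5752 0.0954 0.1443]
 [0.5762 0.036  0.1443]]
R [[ 0.7934 -0.0072  0.1635]
 [ 0.7947 -0.0684  0.1635]
 [ 0.5726 -0.0023  0.1443]
 [ 0.5737 -0.0617  0.1443]]
ret [[ 0.7682 -0.2929  0.1407]
 [ 0.7657 -0.3537  0.1407]]
near [[ 0.3988 -0.2441  0.1276]
 [ 0.399  -0.2562  0.1276]
 [ 0.3963 -0.3225  0.1276]
 [ 0.3986 -0.3436  0.1276]]
```

```bash
cat >> h.py <<'E'
from scipy.spatial.transform import Rotation as R
def lane(yaw,pitchup): # columns x,y,n
    return R.from_euler('z',yaw).as_matrix()@R.from_euler('y',-pitchup).as_matrix()
def tool_from_lane(L): # tool x=-x lane, y = y lane, z=-n
    return L@np.diag([-1,1,-1.])
def go(pt,Rt,s=None):
    s=s or ctrl.observe(); w,x,y,z=s['eef_rot']; R0=R.from_quat([x,y,z,w])
    d=R0.inv().apply(np.array(pt)-s['position']); r=(R0.inv()*R.from_matrix(Rt)).as_rotvec()
    print("inc",np.round(d,4),np.round(r,4),"rows",np.ceil(max(np.linalg.norm(d)/.0417,np.linalg.norm(r)/.125)))
D5=np.deg2rad(5)
LL=lane(-.025,D5); LB=np.array([.5757,.0657,.1443])-LL@[.055,0,.07]
E
python3 - <<'E'
from h import *
print(LB, ctrl.observe()['time'])
go(LB+LL@[-.04,0,.20],tool_from_lane(LL))
E
```

```text
[0.52702541 0.06691712 0.06977281] 1.1
inc [-0.4129 -0.3156 -0.0329] [-0.0152 -0.0864 -0.3466] rows 13.0
```

>>> play_rows(
  increments=[
    [-0.413,-0.316,-0.033,-0.015,-0.086,-0.347],
    [-0.413,-0.316,-0.033,-0.015,-0.086,-0.347],
    [-0.413,-0.316,-0.033,-0.015,-0.086,-0.347],
    [-0.413,-0.316,-0.033,-0.015,-0.086,-0.347],
    [-0.413,-0.316,-0.033,-0.015,-0.086,-0.347],
    [-0.413,-0.316,-0.033,-0.015,-0.086,-0.347],
    [-0.413,-0.316,-0.033,-0.015,-0.086,-0.347],
    [-0.413,-0.316,-0.033,-0.015,-0.086,-0.347],
    [-0.413,-0.316,-0.033,-0.015,-0.086,-0.347],
    [-0.413,-0.316,-0.033,-0.015,-0.086,-0.347],
  ],
  claw=0.08,
)

```text
time: 1.93
position: [0.4163, 0.1552, 0.2596]
eef_rot: [0.044, 0.012, 0.999, -0.0]
contact_force: [0.2, -0.3, 0.1]
finger_gap: 0.0799
```

```bash
python3 - <<'E'
from h import *
go(LB+LL@[-.04,0,.20],tool_from_lane(LL))
E
```

```text
inc [-0.0559 -0.0855 -0.0011] [0.0002 0.0007 0.0004] rows 3.0
```

>>> play_rows(
  increments=[
    [-0.056,-0.086,0,0,0,0],
    [-0.056,-0.086,0,0,0,0],
    [-0.056,-0.086,0,0,0,0],
    [-0.056,-0.086,0,0,0,0],
    [-0.056,-0.086,0,0,0,0],
  ],
)

```text
time: 2.35
position: [0.4695, 0.0689, 0.2637]
eef_rot: [0.043, 0.014, 0.999, -0.0]
contact_force: [-0.3, 0.3, -0.2]
finger_gap: 0.0799
```

```bash
python3 - <<'E'
from h import *
P=cams.camera_params("wrist"); print({k:np.round(v,3).tolist() for k,v in P.items()})
im=cams.camera("wrist"); cv2.imwrite("pics/w1.png",im[:,:,::-1])
s=ctrl.observe();print(s['position'],s['qvel'],s['time'])
import pickle; pickle.dump(P,open("w1.pkl","wb"))
E
```

```text
{'fx': 327.426, 'fy': 327.426, 'cx': 280.557, 'cy': 203.131, 'dist_coeffs': [-0.074, 0.0, 0.0, 0.0, 0.0], 'extrinsics': [[0.029, 0.942, 0.335, 0.387], [1.0, -0.028, -0.008, 0.07], [0.002, 0.335, -0.942, 0.41], [0.0, 0.0, 0.0, 1.0]]}
[0.46887026 0.0698685  0.26365003] [ 0.03263294 -0.01215278  0.00875805  0.0007266   0.00108988 -0.00246621] 2.4
```

View pics/w1.png

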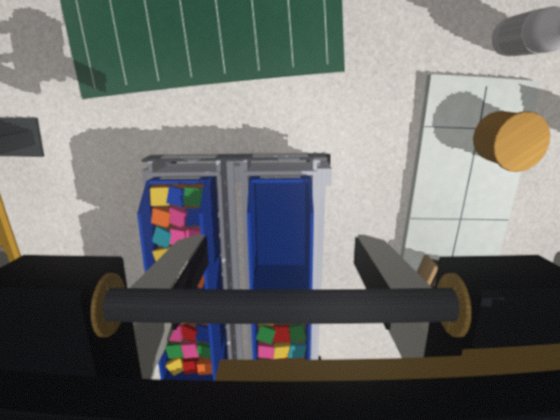

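```bash
python3 - <<'E'
from h import *
im=cv2.imread("pics/w1.png")
cv2.imwrite("pics/w1c.png",cv2.resize(im[145:295,130:340],None,fx=3.8,fy=3.8,interpolation=cv2.INTER_CUBIC))
E
```

```text
(no output)
```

View pics/w1c.png

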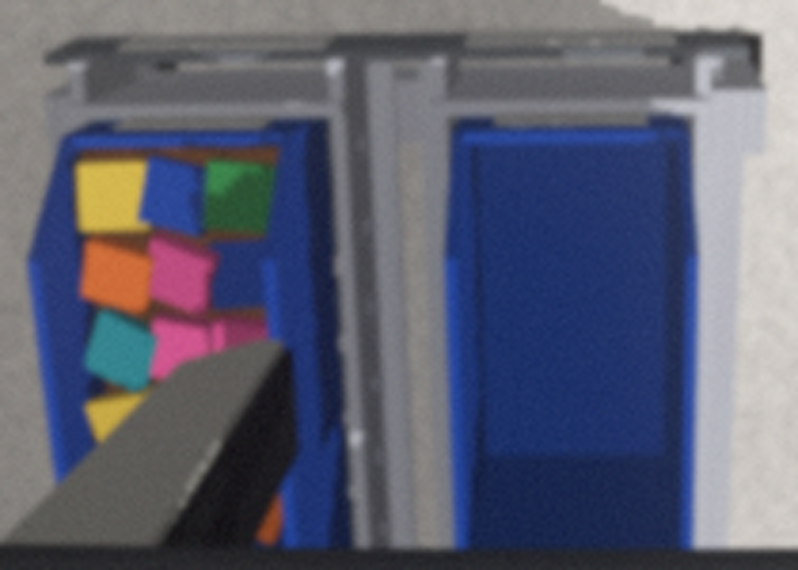

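```bash
python3 - <<'E'
from h import *
import pickle; P=pickle.load(open("w1.pkl","rb"))
f=lambda a:[((u+.5)/3.8-.5+130,(v+.5)/3.8-.5+145) for u,v in a]
X=atz("w",f([(447,258),(698,258),(456,540),(696,540),(30,262)]),np.array([.1367,.1367,.1417,.1417,.1367]),P); print(np.round(X,4))
print("expected", LB+LL@[-.03,-.03,.07], LB+LL@[-.03,.03,.07])
c=(X[0]+X[1])/2; print(c)
E
```

```text
[[ 0.4916  0.0381  0.1367]
 [ 0.4933  0.0971  0.1367]
 [ 0.5661  0.036   0.1417]
 [ 0.5679  0.0966  0.1417]
 [ 0.4898 -0.0619  0.1367]]
expected [0.49029999 0.03782607 0.13689176] [0.49179983 0.09780732 0.13689176]
[0.49246092 0.0676011  0.1367    ]
```

Wrist view: the empty bin's rim is at about x 248–314 px. It agrees with the top view within about 1.5 mm, so I'm descending.

```bash
python3 - <<'E'
from h import *
go(LB+LL@[.004,0.0003,.13],tool_from_lane(LL))
go(LB+LL@[.004,0.0003,.047],tool_from_lane(LL))
E
```

```text
inc [-0.0452 -0.0012  0.0681] [ 0.0005 -0.0014 -0.0008] rows 2.0
inc [-0.0453 -0.0012  0.1511] [ 0.0005 -0.0014 -0.0008] rows 4.0
```

>>> play_rows(
  increments=[
    [-0.023,-0.001,0.034,0,0,0],
    [-0.045,-0.001,0.068,0,0,0],
    [-0.045,-0.001,0.078,0,0,0],
    [-0.045,-0.001,0.1,0,0,0],
    [-0.045,-0.001,0.12,0,0,0],
    [-0.045,-0.001,0.135,0,0,0],
    [-0.045,-0.001,0.146,0,0,0],
    [-0.045,-0.001,0.151,0,0,0],
    [-0.045,-0.001,0.151,0,0,0],
    [-0.045,-0.001,0.151,0,0,0],
  ],
  claw=0.08,
)

```text
time: 3.23
position: [0.5269, 0.0682, 0.1179]
eef_rot: [0.043, 0.012, 0.999, -0.0]
contact_force: [0.3, 1.0, 0.6]
finger_gap: 0.08
```

```bash
python3 - <<'E'
from h import *
go(LB+LL@[.004,0.0003,.047],tool_from_lane(LL))
im=cams.camera("scene"); cv2.imwrite("pics/s1.png",cv2.resize(im[140:340,190:430,::-1],None,fx=3,fy=3,interpolation=cv2.INTER_CUBIC))
E
```

```text
inc [ 0.    -0.001  0.001] [ 0.0002 -0.0003  0.0018] rows 1.0
```

View pics/s1.png

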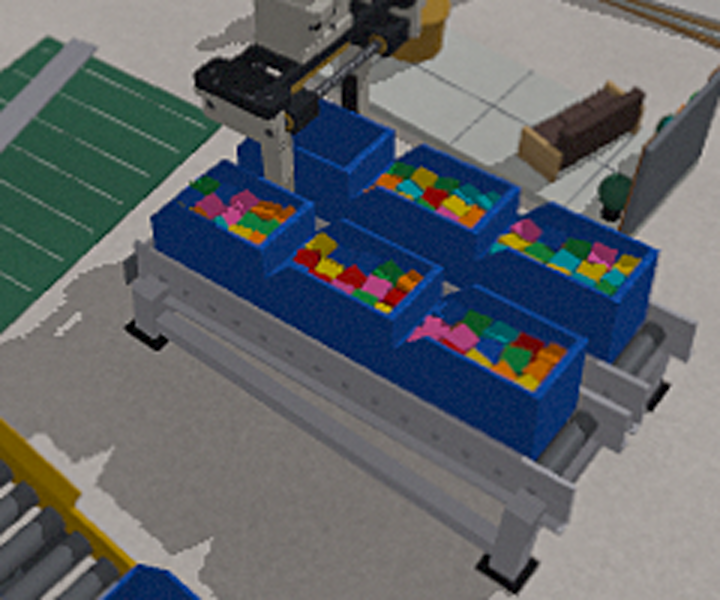

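The fingers straddle the empty bin, and the right-hand one passes between the two lanes without touching. Closing.

>>> play_rows(
  increments=[
    [0,-0.0005,0,0,0,0],
    [0,-0.0005,0,0,0,0],
    [0,-0.0005,0,0,0,0],
    [0,-0.0005,0,0,0,0],
    [0,-0.0005,0,0,0,0],
  ],
  claw=0.04,
)

```text
time: 3.7
position: [0.5275, 0.0667, 0.1179]
eef_rot: [0.044, 0.012, 0.999, -0.001]
contact_force: [-1.2, 0.5, 3.4]
finger_gap: 0.0597
```

>>> play_rows(
  increments=[
    [0,0,-0.008,0,0,0],
    [0,0,-0.02,0,0,0],
    [0,0,-0.04,0,0,0],
    [0,0,-0.06,0,0,0],
    [0,0,-0.08,0,0,0],
    [0,0,-0.1,0,0,0],
    [0,0,-0.12,0,0,0],
    [0,0,-0.14,0,0,0],
    [0,0,-0.15,0,0,0],
    [0,0,-0.15,0,0,0],
  ],
)

```text
time: 4.53
position: [0.5151, 0.067, 0.2695]
eef_rot: [0.046, 0.012, 0.999, -0.001]
contact_force: [0.0, 0.5, -0.5]
finger_gap: 0.0599
```

```bash
python3 - <<'E'
from h import *
im=cams.camera("scene"); cv2.imwrite("pics/s2.png",cv2.resize(im[100:340,190:430,::-1],None,fx=2.5,fy=2.5,interpolation=cv2.INTER_CUBIC))
im=cams.camera("wrist"); cv2.imwrite("pics/w2.png",im[:,:,::-1])
E
```

```text
(no output)
```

View pics/s2.png

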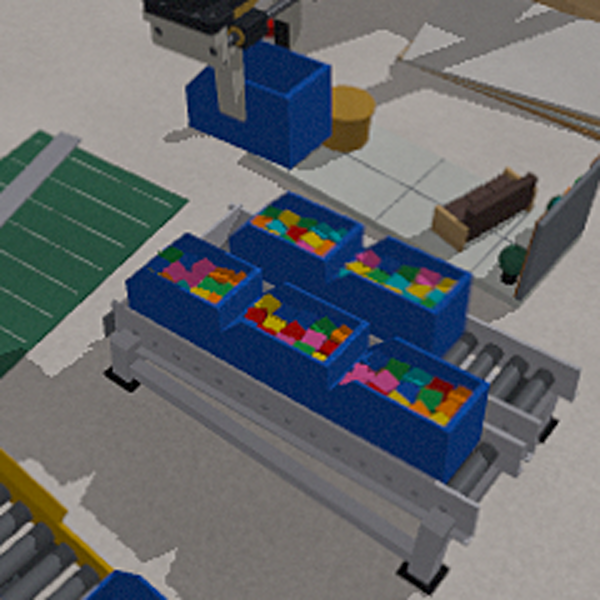

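View pics/w2.png

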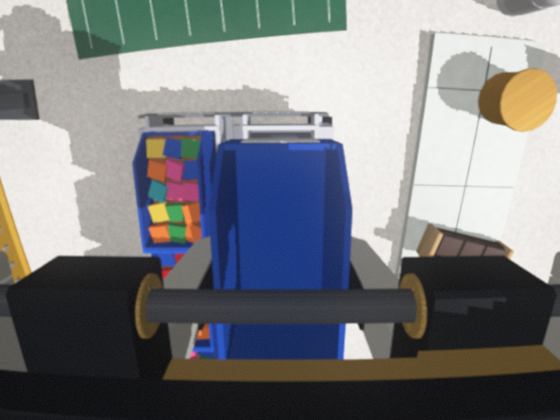

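The bin is held, and the left lane's full bins have rolled to the front stop. Moving beside the return track to measure its near end.

>>> play_rows(
  increments=[
    [0.0,-0.04,0,0,0,0],
    [0.0,-0.08,0,0,0,0],
    [0,-0.12,0,0,0,0],
    [0,-0.16,0,0,0,0],
    [0,-0.2,0,0,0,0],
    [0,-0.22,0,0,0,0],
    [0,-0.225,0,0,0,0],
    [0,-0.225,0,0,0,0],
    [0,-0.225,0,0,0,0],
  ],
)

```text
time: 5.38
position: [0.5081, -0.1569, 0.2655]
eef_rot: [0.042, 0.013, 0.999, 0.0]
contact_force: [-0.6, -0.7, -1.4]
finger_gap: 0.0596
```

```bash
python3 - <<'E'
from h import *
import pickle
P=cams.camera_params("wrist"); pickle.dump(P,open("w3.pkl","wb"))
im=cams.camera("wrist"); cv2.imwrite("pics/w3.png",im[:,:,::-1])
cv2.imwrite("pics/w3c.png",cv2.resize(im[20:260,0:260,::-1],None,fx=2.4,fy=2.4,interpolation=cv2.INTER_CUBIC))
print(np.round(P['extrinsics'],3))
E
```

```text
[[ 0.026  0.942  0.333  0.426]
 [ 1.    -0.026 -0.006 -0.156]
 [ 0.003  0.333 -0.943  0.412]
 [ 0.     0.     0.     1.   ]]
```

View pics/w3.png

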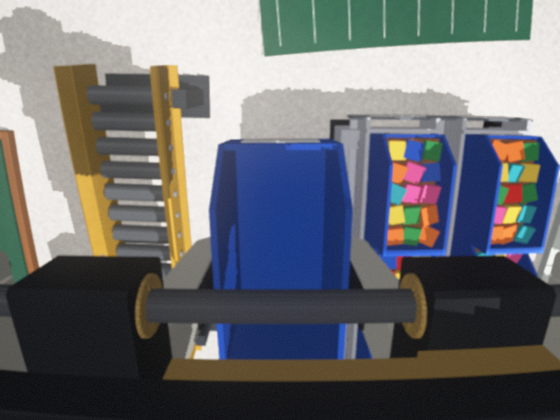

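View pics/w3c.png

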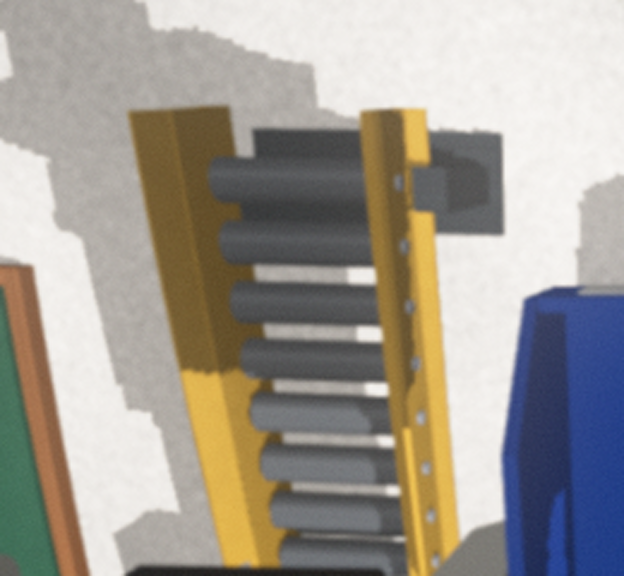

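```bash
python3 - <<'E'
from h import *
import pickle; P=pickle.load(open("w3.pkl","rb"))
f=lambda a:[((u+.5)/2.4-.5,(v+.5)/2.4-.5+20) for u,v in a]
def it(px,n):
    z=np.full(len(px),.11)
    for _ in range(8):
        X=atz("w",f(px),z,P); z=.086-(X[:,0]-.59)*np.tan(D5)+n
    return X
print("R top",np.round(it([(130,112),(155,245),(180,360),(222,556)],.025),4))
print("R kink n14",np.round(it([(173,112),(214,370),(262,556)],.014),4))
print("L top25",np.round(it([(362,112),(382,258),(401,430)],.025),4))
print("L outer",np.round(it([(428,112),(458,545)],.0),4))
print("L14",np.round(it([(405,430),(414,556)],.014),4))
print("L corners at n=25",np.round(it([(405,112),(428,112)],.025),4))
print("roller left ends n0",np.round(it([(210,178),(232,302),(262,462),(282,552)],-.005),4))
E
```

```text
R top [[ 0.399  -0.3444  0.1277]
 [ 0.4454 -0.3475  0.1236]
 [ 0.49   -0.35    0.1197]
 [ 0.5798 -0.3572  0.1119]]
R kink n14 [[ 0.3992 -0.3351  0.1167]
 [ 0.4973 -0.344   0.1081]
 [ 0.586  -0.3459  0.1003]]
L top25 [[ 0.4042 -0.261   0.1273]
 [ 0.4542 -0.2621  0.1229]
 [ 0.5223 -0.2664  0.1169]]
L outer [[ 0.4035 -0.2453  0.1023]
 [ 0.5894 -0.2594  0.0861]]
L14 [[ 0.5261 -0.269   0.1056]
 [ 0.5873 -0.2755  0.1002]]
L corners at n=25 [[ 0.4049 -0.2461  0.1272]
 [ 0.4053 -0.2381  0.1272]]
roller left ends n0 [[ 0.4227 -0.3374  0.0956]
 [ 0.4726 -0.3403  0.0913]
 [ 0.5463 -0.3452  0.0848]
 [ 0.5942 -0.3474  0.0806]]
```

```bash
cat >> h.py <<'E'
RY=-.06
def RL(yaw=RY): return lane(yaw,-D5)
RO=np.array([.591,-.3113,.086])
E
cat > ov.py <<'E'
from h import *
import pickle,sys
def draw(im,cam,P,RO,yaw,x0,y0,f):
    im=cv2.resize(im,None,fx=f,fy=f,interpolation=cv2.INTER_CUBIC); M=RL(yaw)
    for a,n,col,xr in [(.035,.014,(255,0,255),(-.19,.19)),(.0445,.025,(0,255,0),(-.19,0)),(.035,0,(255,255,0),(-.19,.19))]:
        for sg in (1,-1):
            X=[RO+M@[x,sg*a,n] for x in np.linspace(*xr,12)]
            p=(proj(cam,X,P)-[x0,y0]+.5)*f-.5
            cv2.polylines(im,[np.round(p).astype(int)],False,col,1)
    return im
if __name__=="__main__":
    P=pickle.load(open("w3.pkl","rb"))
    a=draw(cv2.imread("pics/w3.png")[20:260,0:240],"w",P,RO,RY,0,20,2.4)
    b=draw(cv2.imread("pics/top0.png")[110:280,380:450],"top",None,RO,RY,380,110,3.38)
    n=sys.argv[1]; h=max(a.shape[0],b.shape[0])
    out=np.zeros((576,a.shape[1]+b.shape[1],3),np.uint8); out[:a.shape[0],:a.shape[1]]=a; out[:min(576,b.shape[0]),a.shape[1]:]=b[:576]
    cv2.imwrite(n,out[:, :800])
E
python3 ov.py pics/ov1.png
```

```text
(no output)
```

View pics/ov1.png

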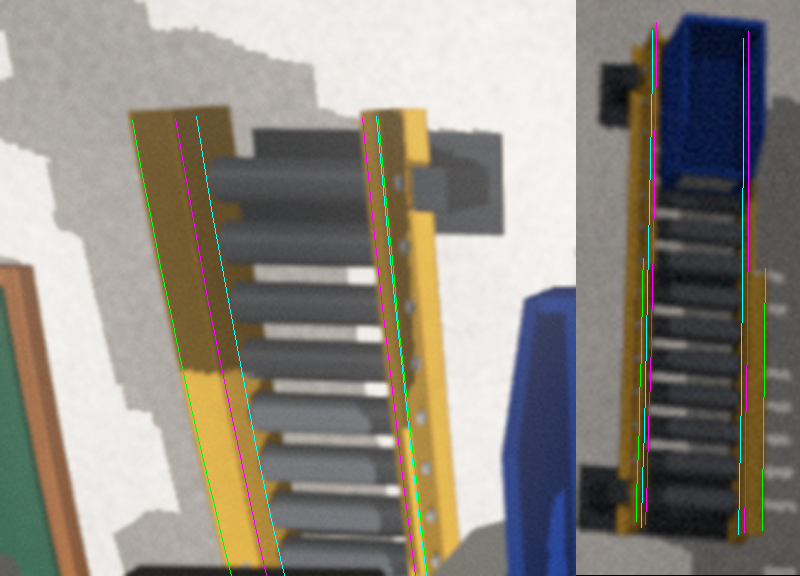

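```bash
python3 - <<'E'
from h import *
B=LL.T@(np.array([0.5275,.0667,.1179])-LB); print("tcp in bin",B)
s=ctrl.observe();print(s['position'],s['finger_gap'],s['time'])
M=RL()
go(RO+M@[-.12+.003,0,B[2]+.07],tool_from_lane(M))
E
```

```text
tcp in bin [ 0.00467261 -0.00020519  0.04790223]
[ 0.50833352 -0.15643291  0.26591433] 0.05958880379013572 5.4333
inc [ 0.0242 -0.1491  0.0502] [0.0015 0.1725 0.0361] rows 4.0
```

>>> play_rows(
  increments=[
    [0.006,-0.037,0.0,0,0.04,0.009],
    [0.012,-0.075,0.01,0,0.08,0.018],
    [0.018,-0.112,0.025,0.001,0.12,0.027],
    [0.024,-0.14,0.04,0.001,0.16,0.035],
    [0.024,-0.149,0.05,0.0015,0.1725,0.036],
    [0.024,-0.149,0.05,0.0015,0.1725,0.036],
    [0.024,-0.149,0.05,0.0015,0.1725,0.036],
    [0.024,-0.149,0.05,0.0015,0.1725,0.036],
  ],
)

```text
time: 6.1
position: [0.4861, -0.3043, 0.2157]
eef_rot: [-0.042, 0.029, 0.999, 0.001]
contact_force: [0.1, 0.2, -1.9]
finger_gap: 0.0598
```

```bash
python3 - <<'E'
from h import *
import pickle
M=RL();B=[.0047,-.0002,.0479]
go(RO+M@[-.12+.003,0,B[2]+.01],tool_from_lane(M))
P=cams.camera_params("wrist"); pickle.dump(P,open("w4.pkl","wb"))
im=cams.camera("wrist"); cv2.imwrite("pics/w4.png",im[:,:,::-1])
im=cams.camera("scene"); cv2.imwrite("pics/s4.png",cv2.resize(im[180:420,60:340,::-1],None,fx=2.5,fy=2.5,interpolation=cv2.INTER_CUBIC))
E
```

```text
inc [ 0.0012 -0.0007  0.0621] [-0.0012  0.0028  0.0014] rows 2.0
```

View pics/w4.png

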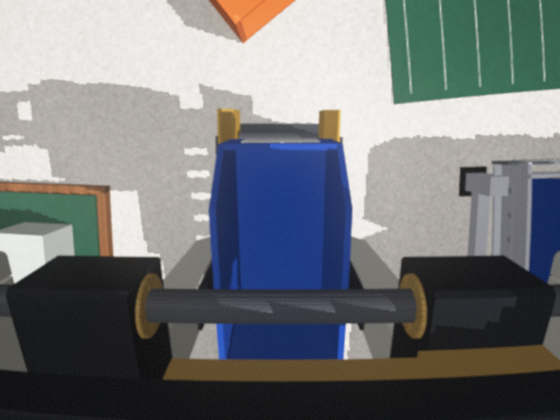

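View pics/s4.png

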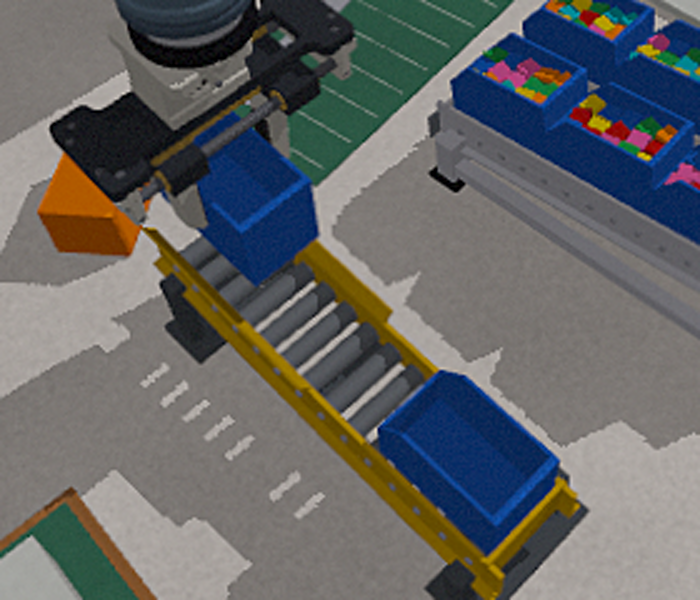

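The bin is centred over the track: guides at x 218–240 and 319–340 px, bin at about 281 px. Lowering.

>>> play_rows(
  increments=[
    [0.001,-0.0005,0.02,0,0.002,0.001],
    [0.001,-0.0005,0.04,0,0.002,0.001],
    [0.001,-0.0005,0.053,0,0.002,0.001],
    [0.001,-0.0005,0.06,0,0.002,0.001],
    [0.001,-0.0005,0.062,0,0.002,0.001],
    [0.001,-0.0005,0.062,0,0.002,0.001],
  ],
)

```text
time: 6.7
position: [0.4794, -0.3061, 0.1539]
eef_rot: [-0.043, 0.03, 0.999, 0.0]
contact_force: [0.5, -0.6, -0.5]
finger_gap: 0.0599
```

>>> play_rows(
  increments=[
    [0,0,0.002,0,0,0],
    [0,0,0.004,0,0,0],
    [0,0,0.006,0,0,0],
    [0,0,0.006,0,0,0],
  ],
)

```text
time: 7.03
position: [0.4786, -0.3065, 0.1473]
eef_rot: [-0.044, 0.031, 0.999, 0.0]
contact_force: [-0.3, 0.4, -1.4]
finger_gap: 0.0596
```

>>> play_rows(
  increments=[
    [0,0,0.001,0,0,0],
    [0,0,0.002,0,0,0],
    [0,0,0.002,0,0,0],
  ],
)

```text
time: 7.28
position: [0.4783, -0.3065, 0.1451]
eef_rot: [-0.044, 0.031, 0.999, 0.001]
contact_force: [0.7, -0.7, -1.0]
finger_gap: 0.0598
```

>>> play_rows(
  increments=[
    [0,0,0.001,0,0,0],
    [0,0,0.001,0,0,0],
  ],
)

```text
time: 7.45
position: [0.4784, -0.3066, 0.1443]
eef_rot: [-0.044, 0.031, 0.999, 0.001]
contact_force: [-0.6, 0.3, -0.7]
finger_gap: 0.0597
```

>>> play_rows(
  increments=[
    [0,0,0.001,0,0,0],
    [0,0,0.001,0,0,0],
  ],
)

```text
time: 7.62
position: [0.4788, -0.307, 0.1442]
eef_rot: [-0.043, 0.031, 0.999, -0.0]
contact_force: [0.2, 0.2, 3.4]
finger_gap: 0.0599
```

>>> play_rows(
  increments=[
    [0,0,0.0005,0,0,0],
    [0,0,0.0005,0,0,0],
  ],
)

```text
time: 7.78
position: [0.4789, -0.3071, 0.1442]
eef_rot: [-0.043, 0.031, 0.999, -0.0]
contact_force: [0.3, 0.9, 5.8]
finger_gap: 0.06
```

```bash
python3 - <<'E'
from h import *
im=cams.camera("scene"); cv2.imwrite("pics/s5.png",cv2.resize(im[200:400,90:310,::-1],None,fx=3,fy=3,interpolation=cv2.INTER_CUBIC))
im=cams.camera("wrist"); cv2.imwrite("pics/w5.png",im[:,:,::-1])
s=ctrl.observe(); print(s['contact_force'],s['ft_torque'])
E
```

```text
[ 1.01717249 -0.55521241  6.42048415] [ 0.25856865  0.27008034 -0.05171281]
```

View pics/s5.png

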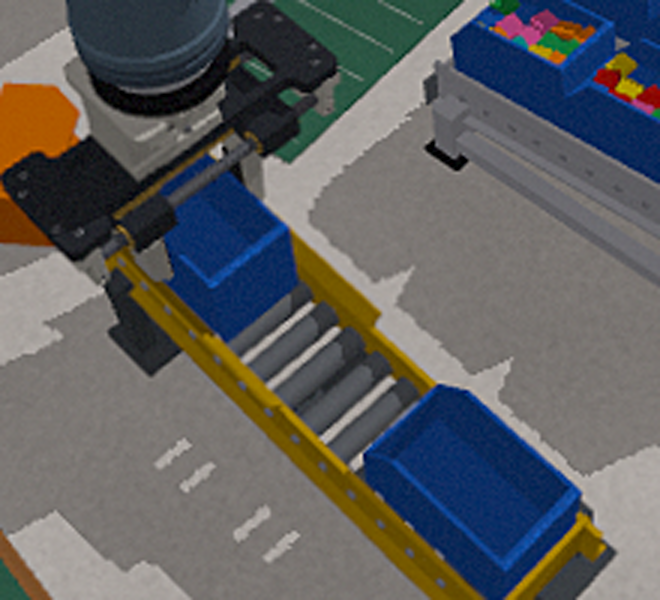

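View pics/w5.png

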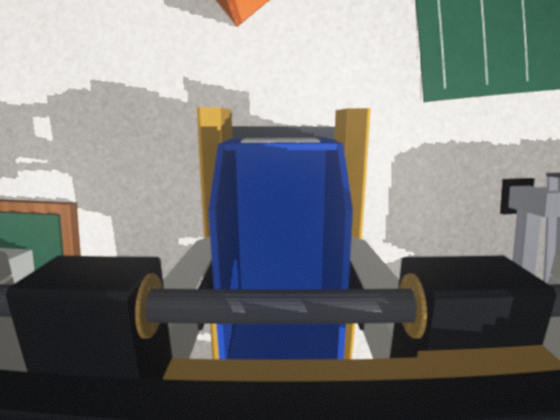

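The bin sits between the guides on the rollers with about 6 N of upward force. Releasing.

>>> play_rows(
  increments=[
    [0,0,0,0,0,0],
    [0,0,0,0,0,0],
    [0,0,0,0,0,0],
    [0,0,0,0,0,0],
    [0,0,0,0,0,0],
    [0,0,0,0,0,0],
    [0,0,0,0,0,0],
    [0,0,0,0,0,0],
  ],
  claw=0.082,
)

```text
time: 8.55
position: [0.4782, -0.3065, 0.1427]
eef_rot: [-0.044, 0.031, 0.999, 0.001]
contact_force: [-0.3, -0.8, 0.9]
finger_gap: 0.0819
```

>>> play_rows(
  increments=[
    [0,0,0,0,0,0],
    [0,0,0,0,0,0],
    [0,0,0,0,0,0],
    [0,0,0,0,0,0],
    [0,0,0,0,0,0],
    [0,0,0,0,0,0],
  ],
)

```text
time: 9.05
position: [0.4782, -0.3065, 0.1428]
eef_rot: [-0.044, 0.031, 0.999, 0.001]
contact_force: [0.1, -0.1, -0.9]
finger_gap: 0.082
```

```bash
python3 - <<'E'
from h import *
im=cams.camera("scene"); cv2.imwrite("pics/s6.png",cv2.resize(im[200:400,90:310,::-1],None,fx=3,fy=3,interpolation=cv2.INTER_CUBIC))
E
```

```text
(no output)
```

View pics/s6.png

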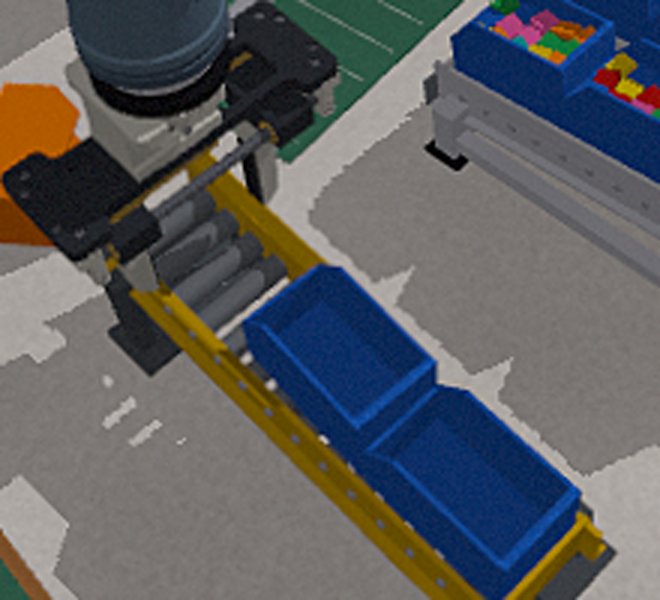

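It rolled off and joined the returned bin. Retracting straight up.

>>> play_rows(
  increments=[
    [0,0,-0.02,0,0,0],
    [0,0,-0.05,0,0,0],
    [0,0,-0.09,0,0,0],
    [0,0,-0.12,0,0,0],
    [0,0,-0.14,0,0,0],
    [0,0,-0.15,0,0,0],
    [0,0,-0.15,0,0,0],
    [0,0,-0.15,0,0,0],
  ],
)

```text
time: 9.77
position: [0.4911, -0.3069, 0.2914]
eef_rot: [-0.044, 0.031, 0.999, 0.001]
contact_force: [-1.0, -0.0, -0.3]
finger_gap: 0.082
```

```bash
python3 - <<'E'
from h import *
a=cams.camera("scene"); cv2.imwrite("pics/s7.png",a[:,:,::-1])
a=cams.camera("top"); cv2.imwrite("pics/t7.png",a[:,:,::-1])
s=ctrl.observe(); print(s['time'],s['position'],s['contact_force'])
E
```

```text
9.8667 [ 0.4905847  -0.30647684  0.29008373] [0.45570745 0.16540635 0.0313421 ]
```

View pics/s7.png

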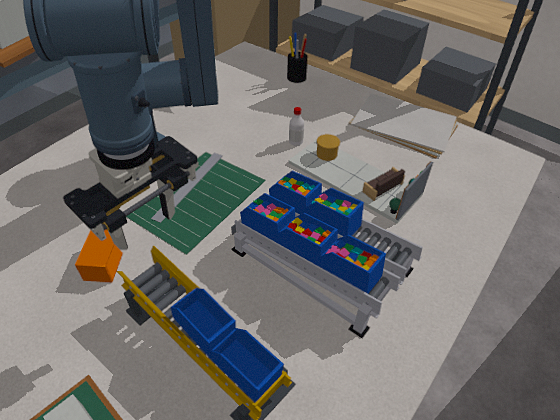

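View pics/t7.png

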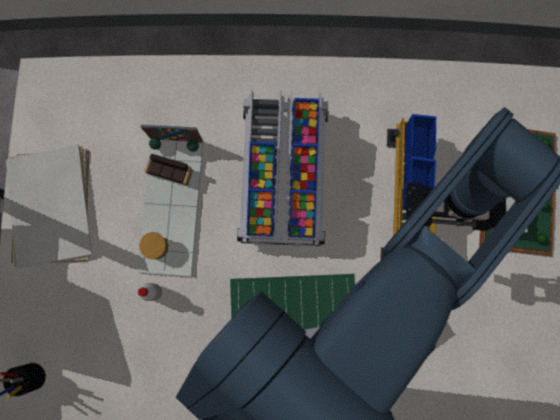

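Everything is in place: the left lane's bins are at the front stop, the two empty bins touch on the return track, and the other items are unmoved.

```bash
python3 -c "
from rig import ctrl
print(ctrl.finish_job())"
```

```text
the job is handed in; nothing more can be done
None
```

The job is done and handed in at about 9.9 s of the 38 s allowed. I lifted the empty bin from the front of the left lane, and the two full bins behind it rolled down to the front stop. I then set the bin on the rollers at the near end of the yellow return track. The force reading showed about 6 N of support before I let go, and it rolled back against the bin already there.

- **Final pictures:** in the scene and top views taken before handing in, the left lane's full bins are at the stop and the two empty bins are touching. The right lane's bins, glue bottle, model furniture and orange bin are where they were. The gripper was clear of everything, with close to zero contact force.
- **Checks that disagreed:** the finder scored the orange look-alike highest for the empty bin in the scene view (0.97), so I chose the bin by eye and by its measured position. My early estimates of the return track's angle from the top view differed (about -0.04 and -0.08 rad). A wrist-camera overlay settled it at about -0.06 rad, and the bin fitted between the guides. No other check failed.

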